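# Refit the swing strap to the shaft fixture with its hinge pin

### The arm

A 6-joint arm with a two-finger parallel gripper is mounted at the origin on a cart in front of the work surface, level with it; the furniture and walls round the work are solid. World frame = base frame: x ahead of the robot, y to its left, z up, the work surface at z = 0. Lengths are in m, angles in rad, forces in N, time in s.
With the tool pointing down it reaches from about 0.425 to 0.925 m from the base axis. Payload 12.5 kg.
Tool frame: the origin (TCP) lies at the very end of the fingers, on their centre line; the grasp point (between the pads) lies 19 mm behind it (manip.grip_point_offset is the distance from the TCP to the grasp point, in m); z points along the fingers, y is the line along which they close (so a half turn about z gives the same grasp; the last joint's range is limited). The gripper opens to 85 mm and grips with 20 to 120 N. Pads are 22 mm wide; open, the fingers measure 114 mm over their backs; the gripper's body (76 mm by 85 mm) begins 54 mm behind the grasp point. The pads swing forward as they close: fully open they stand 13 mm farther back than shut.
Start: joints at [0.996, 0.491, 1.559, -0, 1.092, -0.106], TCP at [0.282, 0.558, 0.231] pointing down, gripper open.
Joint ranges: [-3.1, 3.1], [-0.84, 2.19], [0.05, 2.79], [-1.13, 4.28], [0.06, 2.93], [-2.69, 2.69]. Speed limits (rad/s): [2.22, 2.22, 2.79, 3.14, 3.14, 3.14].

### API

Orientations are given as [roll, pitch, yaw] about the fixed x, y, z axes, in that order (R = Rz(yaw) Ry(pitch) Rx(roll)).
In Python, from plant import manip gives the robot as it stands. The module is installed in compiled form; this text tells all that it offers.
- The arm moves only by the tool drive_tool, never from a script. Its argument "series" is a list of rows, each a list of 7 numbers: the turn, a rotation vector about the tool's x, y, z in units of 6 degrees (1.0 is 6 degrees), then the shift along the tool's x, y, z in units of 60 mm (1.0 is 60 mm), then the opening, from 0 (shut) to 1 (fully open). A call has 1 to 10 rows; each row shifts and turns the commanded pose from where the row before left it, along the tool's axes as they then stand; what a row does not reach is not made up. A row lasts 1/8 s, in which the tool goes at most 62.5 mm and 10.7 degrees, less where a joint would pass 70% of its speed; a pose out of reach is approached as far as the arm can. A call is refused whole if a number of a shift passes 1 or a number of a turn 1, either way. A call with a gripper value outside its range is refused whole. The fingers move at their own pace and stop on an object; "grip_force" is the grip in N (left out, the last holds). Time passes only in rows, so rows that do not move let the fingers close. It gives the time, the measured TCP pose, the force, the opening and the grip force at its end, in the units of the state.
- manip.get_obs(): the state, without advancing time (a new reading comes with each control period).
- manip.snapshot(name): name is "side" or "top"; returns (picture, depth): 384x512x3 uint8, red, green, blue; 384x512 float32, m along the optical axis (not along the pixel's ray), 0 where there is no reading.
- manip.camera_info(name): a dict with "camera_matrix" (3x3 intrinsics, pixels), "k1" (the pictures are not rectified: a ray, as slopes to the right and down, at radius r is drawn at 1 + k1 r^2 times it, then the intrinsics apply), "rvec" (rotation vector, rad) and "tvec" (3), from world to camera coordinates, as OpenCV has them. Camera axes: x right, y down, z forward; pixel columns grow to the right and rows downward; lengths in m; the calibration is good to about 2 mm. A picture is of the moment at which its call begins. camera_info takes no time and is no camera call.
- manip.hand_in(): hands the job in; it is judged then, once.
The state is a dict: "time_s": time; "joints": joint angles; "qvel": joint speeds; "joint_efforts": joint torques, N m; "position": TCP position; "ee_rot": TCP orientation; "contact_force": force on the tool from outside, world axes, zero at the start; "torque": the same for the moment, N m; "width": opening from 0.0 (shut) to 1.0 (fully open); "finger_force": force on a finger pad.
Only numpy, scipy, OpenCV 4.12 (cv2) and the standard library are available. Lean on these libraries where they do the work, as an engineer would, in place of code of your own. Each camera call takes 0.05 s, during which the arm holds its last target. There are 200 camera calls.

### The job

Put the swing strap back on the shaft clamping fixture: slide its round eye into the fork so that the holes line up and the other end of the strap lies on the rest post. Then take the hinge pin with the flat-sided brass head from the wooden block, turn it so that the flats match the slot on top of the fork, and push it down through both parts until its head is fully home in the slot. Leave the round-headed dowel in its block and the other loose things where they are.

Things in the scene. Friction and masses are not known exactly. Their poses are not given: they have to be found in the camera images.
- fixture: Fixed shaft clamping fixture, origin at the centre of the underside, z up: dark steel bed 110 (x) by 230 (y) by 14 mm; steel fork post at its -y end (44 mm wide in x, y -107 to -56.5 mm, top z = 76); round rest post at its +y end; between them a shaft lies along x in V rests (centre y = +35 mm, 25 mm thick, its top at z = 44, 1 mm below the strap's place).
- fork_hole (a point): Fork hole's axis at the floor of the slot on top of the fork: (0, -75, 70) mm in the fixture's frame, same axes. The vertical hole is 13.3 mm across and runs through both cheeks. Two keeper walls, 6 mm high (tops z = 76), leave a slot 16.5 mm wide, centred on the hole and running along y.
- fork_gap (a point): Fork hole's axis on top of the lower cheek, where the eye's underside must lie: (0, -75, 45) mm in the fixture's frame. The gap between the cheeks is 13 mm high (upper cheek z = 58 to 70 mm), open towards +y and to both sides, shut at the back by a web 18.5 mm behind the axis.
- rest_pad (a point): Centre of the top of the round rest post (27 mm across), (0, 72, 45) mm in the fixture's frame, level with the lower cheek: the strap's free end lies on it.
- strap: Loose swing strap, bright steel, about 0.3 kg, 10 mm thick, lying flat. Round eye 32 mm across with a 13.2 mm hole; a bar 24 mm wide runs from it along +y to a round end 167 mm from the eye's centre. Dark thumbscrew, 20 mm across, 110 mm from the eye, its top 25 mm above the underside. Origin: eye centre on the underside, z up. In place, its y points as the fixture's y.
- strap_eye (a point): Centre of the eye's hole, on the underside (the strap's origin).
- strap_grip (a point): Good place to grip the bar across its 24 mm width (along the strap's x): 72 mm from the eye along +y, half-way up the 10 mm thickness.
- strap_tail (a point): Point on the strap's underside 147 mm from the eye along +y: over the rest post's centre when the strap is in place.
- pin_block: Fixed wooden block 44 (x) by 120 (y) by 50 mm high with two 13.6 mm holes at y = +35 and -35 mm; the hinge pin stands in one of them, the dowel in the other. Origin at the centre of its underside.
- hinge_pin: Loose hinge pin, about 90 g, upright, origin at the tip, z up: steel shank 12 mm thick, 46 mm long, the last 12 mm tapering to a 5 mm tip; brass head 24 mm tall, 14 mm across its two flats (along x), 28 mm long with round ends (along y). In place its y lies along the fixture's y, either way round, the lowest 6 mm of the head in the slot. At first its head rests on the block, at any angle.
- pin_tip (a point): Centre of the tip of the hinge pin (its origin).
- pin_head (a point): Point on the hinge pin's axis at the underside of its head, 46 mm above the tip; the head reaches 24 mm above this point. Fully home, it meets point fork_hole.
- dowel: Spare dowel, the same shank but a round black knob 20 mm across instead of flats (top 70 mm above its tip); not used. Origin at the centre of its tip.
- dial: Dial gauge lying on its back, 108 by 58 by 22 mm; bystander. Origin at the centre of its underside.
- flanged_bush: Steel flanged bush 50 mm across and 35 mm tall; bystander. Origin at the centre of its underside.
- ring_gauge: Steel setting ring 58 mm across and 16 mm high, beyond the fork end of the fixture; bystander. Origin at the centre of its underside.
- projector_corner (a point): Foot of the left front corner of the profile projector, the big solid beige machine beyond the fixture (fixed, not used). Its front face runs from here 0.43 m along world -y, 0.3 m high, taller behind; a short lever sticks out 60 mm to its left, 0.2 m up and 0.2 m farther back. Bring the hand to the fixture along the robot's side of it, not over it.

How it is judged:
On the way, in this order (a step that is already met when the one before it is completed fails the run):
1. the strap's eye lies in the fork with its hole lined up (within 5 mm) and its free end on the rest post (horizontal distance between strap_eye and fork_gap below 0.005 m and z of strap_eye in the frame of fork_gap between -0.002 and 0.0025 m and horizontal distance between strap_tail and rest_pad below 0.014 m), for 0.2 s.
2. the hinge pin passes down through the fork's upper cheek and the strap's eye (horizontal distance between pin_tip and fork_hole below 0.004 m and z of pin_tip in the frame of fork_gap below -0.004 m and horizontal distance between strap_eye and fork_gap below 0.004 m), for 0.05 s.
At the end, for the whole second after the job is handed in: The hinge pin is upright through fork and eye (2.5 mm of the axis), head down on the slot floor (2 mm), flats along the slot (0.15 rad); the strap eye lies on the lower cheek (2.5 mm), its free end on the rest post (16 mm of its centre); all at rest (horizontal distance between pin_head and fork_hole below 0.0025 m and z of pin_head in the frame of fork_hole below 0.002 m and angle between hinge_pin's own z axis and vertical below 0.05 rad and angle between the y axis of hinge_pin and the y axis of fixture, either way round below 0.15 rad and horizontal distance between strap_eye and fork_gap below 0.0025 m and z of strap_eye in the frame of fork_gap below 0.0025 m and horizontal distance between strap_tail and rest_pad below 0.016 m and z of strap_tail in the frame of rest_pad below 0.003 m and linear speed of each of strap, hinge_pin below 0.01 m/s); the robot touches nothing.
It fails at once if the dowel is pulled from its block or moved more than 15 mm (distance of dowel from where it was at the start of the episode above 0.015 m).
It fails at once if the dial gauge is moved more than 20 mm (distance of dial from where it was at the start of the episode above 0.02 m).
It fails at once if the bush is moved more than 20 mm (distance of flanged_bush from where it was at the start of the episode above 0.02 m).
It fails at once if the setting ring is moved more than 20 mm (distance of ring_gauge from where it was at the start of the episode above 0.02 m).
It also fails if it takes over 61 s, if anything falls off the work surface, if the arm or the gripper's body presses on something with over 40 N, if the wrist force passes 120 N, or if a joint passes its speed limit or range.

## Working session

There is one attempt and no reset: what is moved stays moved. The work goes in short steps, Python scripts to look and compute and a tool call to move; the robot and the scene stay as the last step left them, time stands still between calls to the robot, and variables do not carry over. Pictures are saved under pics/ and viewed, at most 10 in all, crops included, and the job is handed in when it is done.

Besides the shell and the picture viewer there is one more tool, called by a JSON object that holds its "name" and its "arguments". drive_tool: Moves the arm, as the interface text tells. Its arguments: {"type":"object","properties":{"series":{"type":"array","items":{"type":"array","items":{"type":"number"}}},"grip_force":{"type":"number"}},"required":["series"]}

```bash
mkdir -p pics
cat > h.py <<'E'
import numpy as np, cv2
from plant import manip
def cam(n):
    c=manip.camera_info(n); K=np.array(c["camera_matrix"],float); R=cv2.Rodrigues(np.array(c["rvec"],float))[0]; t=np.array(c["tvec"],float).ravel()
    return K,float(c["k1"]),R,t
def cloud(n,d):
    K,k1,R,t=cam(n); v,u=np.mgrid[:d.shape[0],:d.shape[1]]
    x=(u-K[0,2])/K[0,0]; y=(v-K[1,2])/K[1,1]; rd=np.hypot(x,y); r=rd.copy()
    for _ in range(8): r=rd/(1+k1*r*r)
    s=np.where(rd>0,r/np.maximum(rd,1e-9),1)
    P=np.stack([x*s*d,y*s*d,d],-1); return (P-t)@R
def proj(n,X):
    K,k1,R,t=cam(n); p=np.atleast_2d(X)@R.T+t; q=p[:,:2]/p[:,2:]; q=q*(1+k1*(q**2).sum(1,keepdims=True))
    return q*[K[0,0],K[1,1]]+[K[0,2],K[1,2]]
def snap(n,name):
    im,d=manip.snapshot(n); cv2.imwrite(f'pics/{name}.png',im[:,:,::-1]); np.savez(f'{name}.npz',im=im,d=d,P=cloud(n,d)); return im,d
E
python3 - <<'E'
from h import *
for n in("top","side"):
    im,d=snap(n,n+"0"); K,k1,R,t=cam(n); print(n,K.round(1).tolist(),k1,"pos",(-R.T@t).round(3),"axis",R[2].round(2), (d==0).mean())
a=manip.get_obs(); print(a)
E
```

```text
top [[351.3, 0.0, 258.1], [0.0, 351.3, 190.3], [0.0, 0.0, 1.0]] -0.005205668669759324 pos [ 0.329 -0.079  1.293] axis [ 0.14  0.   -0.99] 0.003997802734375
side [[412.7, 0.0, 260.9], [0.0, 412.7, 189.7], [0.0, 0.0, 1.0]] -0.1498254101998404 pos [-0.078 -1.087  0.597] axis [ 0.47  0.79 -0.4 ] 0.0038045247395833335
{'time_s': 0.1, 'joints': array([ 9.96393520e-01,  4.91500564e-01,  1.55943427e+00,  7.19735645e-06,
        1.09169476e+00, -1.05588297e-01]), 'qvel': array([-0.00029709, -0.00153974,  0.00102699,  0.00181062,  0.00103287,
        0.00269343]), 'joint_efforts': array([ 3.84908519e-03, -6.19438720e+01, -2.62035817e+01, -7.79789980e-05,
        2.94568934e-03,  3.29327861e-05]), 'position': array([0.28224536, 0.55739499, 0.23076962]), 'ee_rot': array([-3.14056217e+00, -1.15632861e-04,  2.67277476e+00]), 'contact_force': array([ 0.28992893, -0.35696061,  0.45704065]), 'torque': array([-0.00376402,  0.00174232,  0.03497924]), 'finger_force': 0.0, 'width': 1.0009176798564088}
```

View pics/top0.png

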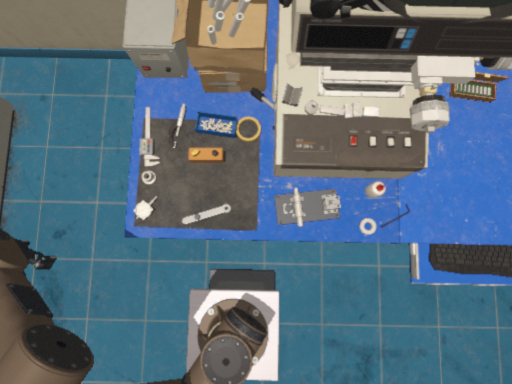

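View pics/side0.png

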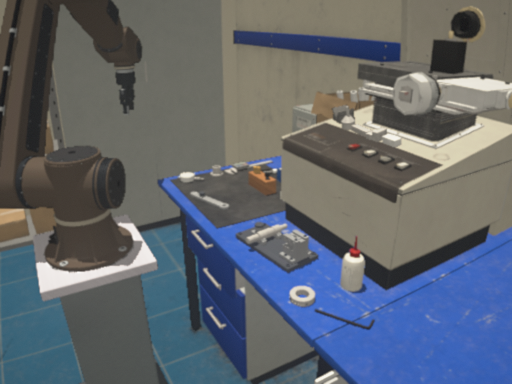

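The top view shows the strap at (207,214), the block at (207,154), the fixture at (308,206), the ring at (368,227), the bush at (148,177) and the dial at (145,207). The side view shows the fixture at (278,245) and the block at (263,180). I'll zoom in next.

Run:
```python
from h import *
T=np.load('top0.npz');S=np.load('side0.npz')
def crop(I,u,v,w,h,s): return cv2.resize(I['im'][v:v+h,u:u+w,::-1],(w*s,h*s),interpolation=cv2.INTER_CUBIC)
A=np.zeros((600,800,3),np.uint8)
def put(c,x,y): A[y:y+c.shape[0],x:x+c.shape[1]]=c
put(crop(T,175,195,66,35,6),0,0)      # strap
put(crop(T,270,182,66,48,6),400,0)
put(crop(T,183,140,44,28,8),0,290)
put(crop(S,232,220,90,50,4),400,290)
put(crop(S,245,160,40,40,4),0,520-0) if False else None
put(crop(S,185,180,50,35,4),400,492+0) if False else None
cv2.imwrite('pics/c1.png',A)
for n,u,v in [("strapL",186,221),("strapM",205,214),("strapR",226,208),("mat",205,225),("table",255,225),("blk",200,154),("fork",328,203),("bed",310,215),("mat2",190,180)]:
    print(n,T['P'][v,u].round(4))
```

```text
strapL [0.3922 0.1821 0.01  ]
strapM [0.4189 0.1134 0.014 ]
strapR [ 0.4439  0.0391 -0.0012]
mat [0.3796 0.1136 0.0006]
table [ 0.3293 -0.0791  1.293 ]
blk [0.6341 0.1358 0.0475]
fork [ 0.4637 -0.325   0.0632]
bed [ 0.424  -0.2697  0.0092]
mat2 [ 5.455e-01  1.769e-01 -2.000e-04]
```

View pics/c1.png

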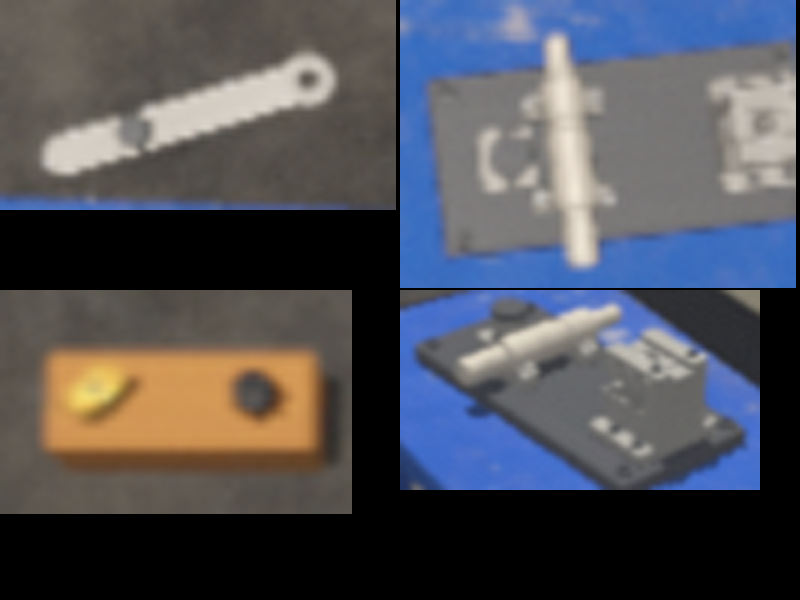

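```bash
cat > fit.py <<'E'
from h import *
from scipy.optimize import minimize
S=6
def up(im,roi):
    u,v,w,h=roi; return cv2.resize(im[v:v+h,u:u+w],(w*S,h*S),interpolation=cv2.INTER_CUBIC).astype(int)
def box(x0,x1,y0,y1,z0,z1): return np.array([[x,y,z] for x in(x0,x1) for y in(y0,y1) for z in(z0,z1)])/1000
def cyl(cx,cy,r,z0,z1):
    a=np.linspace(0,2*np.pi,24,endpoint=False); return np.array([[cx+r*np.cos(t),cy+r*np.sin(t),z] for t in a for z in(z0,z1)])/1000
def place(M,p,z=0):
    c,s=np.cos(p[2]),np.sin(p[2]); return M@np.array([[c,s,0],[-s,c,0],[0,0,1]])+[p[0],p[1],z]
def render(cam,parts,p,roi,z=0):
    m=np.zeros((roi[3]*S,roi[2]*S),np.uint8)
    for M in parts:
        q=(proj(cam,place(M,p,z))-[roi[0],roi[1]]+.5)*S-.5
        h=cv2.convexHull(q.astype(np.float32)); cv2.fillConvexPoly(m,np.round(h*16).astype(np.int32),1,shift=4)
    return m
def fit(views,parts,p0,z=0):
    def f(p): 
        c=0
        for cam,mask,roi in views:
            r=render(cam,parts,p,roi,z); c+=(r!=mask).sum()/max(mask.sum(),1)
        return c
    d=[.006,.006,.06]; b=minimize(f,p0,method='Nelder-Mead',options=dict(initial_simplex=[p0]+[np.add(p0,np.eye(3)[i]*d[i]) for i in range(3)],xatol=1e-5,fatol=1e-5))
    b=minimize(f,b.x,method='Nelder-Mead',options=dict(initial_simplex=[b.x]+[b.x+np.eye(3)[i]*np.array(d)*-.4 for i in range(3)]))
    return b.x,b.fun
fixture=[box(-55,55,-115,115,0,14),box(-22,22,-107,-56.5,14,76)]
STRAP=[cyl(0,0,16,0,10),np.vstack([cyl(0,155,12,0,10),box(-12,12,0,1,0,10)]),cyl(0,110,10,10,25)]
block=[box(-22,22,-60,60,0,50)]
a=np.linspace(0,2*np.pi,48,endpoint=False)
HEAD=[np.array([[np.clip(14*np.cos(t),-7,7),14*np.sin(t),z] for t in a for z in(46,70)])/1000]
E
python3 - <<'E'
from fit import *
I={n:np.load(n+'0.npz')['im'] for n in('top','side')}
A=[]
def run(name,parts,p0,rois,mf,z=0):
    vs=[]
    for n in rois:
        im=up(I[n],rois[n]); m=mf(im).astype(np.uint8); k,l,st,_=cv2.connectedComponentsWithStats(m); m=(l==1+st[1:,4].argmax()).astype(np.uint8); m=cv2.morphologyEx(m,cv2.MORPH_CLOSE,np.ones((13,13)))
        vs.append((n,m,rois[n]))
    for v in [[x] for x in vs]+[vs]:
        p,f=fit(v,parts,p0,z); print(name,[x[0] for x in v],p.round(4),round(f,3))
    for n,m,r in vs:
        o=up(I[n],r)[:,:,::-1].clip(0,255).astype(np.uint8).copy()
        for mm,c in((m,(0,0,255)),(render(n,parts,p,r,z),(0,255,0))): cv2.drawContours(o,cv2.findContours(mm,0,2)[0],-1,c,1)
        A.append(cv2.resize(o,None,fx=.66,fy=.66))
    return p
run('strap',STRAP,[.437,.037,.3],dict(top=(175,195,66,35),side=(183,180,55,36)),lambda i:i.sum(2)>330)
run('fixture',fixture+[np.vstack([box(-50,50,25,45,25,40)])],[.435,-.25,.1],dict(top=(268,182,80,48),side=(228,215,95,60)),lambda i:i[:,:,2]-i[:,:,0]<35)
b=run('block',block,[.625,.11,0.],dict(top=(183,140,44,30),side=(244,160,40,38)),lambda i:i[:,:,0]-i[:,:,2]>45)
W=max(x.shape[1] for x in A); X=np.zeros((600,800,3),np.uint8); x=y=h=0
for o in A:
    if x+o.shape[1]>800: x=0;y+=h;h=0
    hh=min(o.shape[0],600-y); X[y:y+hh,x:x+o.shape[1]]=o[:hh]; x+=o.shape[1]; h=max(h,o.shape[0])
cv2.imwrite('pics/f1.png',X)
E
```

```text
strap ['top'] [0.4423 0.0398 0.3126] 0.132
strap ['side'] [0.4477 0.0473 0.3167] 0.308
strap ['top', 'side'] [0.446  0.042  0.3287] 0.569
fixture ['top'] [ 0.4554 -0.257   0.1368] 0.078Traceback (most recent call last):
  File "<stdin>", line 17, in <module>
  File "<stdin>", line 10, in run
  File "fit.py", line 24, in fit
    b=minimize(f,b.x,method='Nelder-Mead',options=dict(initial_simplex=[b.x]+[b.x+np.eye(3)[i]*np.array(d)*-.4 for i in range(3)]))
    res = _minimize_neldermead(fun, x0, args, callback, bounds=bounds,
                               **options)
    fsim[k] = func(sim[k])
              ~~~~^^^^^^^^
    fx = function(np.copy(x), *(wrapper_args + args))
  File "fit.py", line 21, in f
    r=render(cam,parts,p,roi,z); c+=(r!=mask).sum()/max(mask.sum(),1)
  File "fit.py", line 14, in render
    q=(proj(cam,place(M,p,z))-[roi[0],roi[1]]+.5)*S-.5
       ~~~~^^^^^^^^^^^^^^^^^^
  File "h.py", line 13, in proj
    K,k1,R,t=cam(n); p=np.atleast_2d(X)@R.T+t; q=p[:,:2]/p[:,2:]; q=q*(1+k1*(q**2).sum(1,keepdims=True))
             ~~~^^^
  File "h.py", line 4, in cam
    c=manip.camera_info(n); K=np.array(c["camera_matrix"],float); R=cv2.Rodrigues(np.array(c["rvec"],float))[0]; t=np.array(c["tvec"],float).ravel()
ValueError: time passes only in moves, steps and waits
```

```bash
sed -i 's/^def cam(n)/import functools\n@functools.cache\ndef cam(n)/' h.py
cat > run1.py <<'E'
from fit import *
I={n:np.load(n+'0.npz')['im'] for n in('top','side')}
A=[]
def run(name,parts,p0,rois,mf,z=0):
    vs=[]
    for n in rois:
        im=up(I[n],rois[n]); m=mf(im).astype(np.uint8); k,l,st,_=cv2.connectedComponentsWithStats(m); m=(l==1+st[1:,4].argmax()).astype(np.uint8); m=cv2.morphologyEx(m,cv2.MORPH_CLOSE,np.ones((13,13)))
        vs.append((n,m,rois[n]))
    ps=[]
    for v in [[x] for x in vs]+[vs]:
        p,f=fit(v,parts,p0,z); ps.append(p); print(name,[x[0] for x in v],p.round(4),round(f,3))
    for (n,m,r),p in zip(vs,ps):
        o=up(I[n],r)[:,:,::-1].clip(0,255).astype(np.uint8).copy()
        for mm,c in((m,(0,0,255)),(render(n,parts,p,r,z),(0,255,0))): cv2.drawContours(o,cv2.findContours(mm,0,2)[0],-1,c,1)
        A.append(cv2.resize(o,None,fx=.66,fy=.66))
    return p
def save(f):
    X=np.zeros((600,800,3),np.uint8); x=y=h=0
    for o in A:
        if x+o.shape[1]>800: x=0;y+=h;h=0
        hh=min(o.shape[0],600-y); X[y:y+hh,x:x+o.shape[1]]=o[:hh]; x+=o.shape[1]; h=max(h,o.shape[0])
    cv2.imwrite(f,X)
E
python3 - <<'E'
from run1 import *
run('strap',STRAP,[.437,.037,.3],dict(top=(175,195,66,35),side=(183,180,55,36)),lambda i:i.sum(2)>330)
run('fixture',fixture+[np.vstack([box(-50,50,25,45,25,40)])],[.455,-.257,.1],dict(top=(268,182,80,48),side=(228,215,95,60)),lambda i:i[:,:,2]-i[:,:,0]<35)
run('block',block,[.625,.11,0.],dict(top=(183,140,44,30),side=(244,160,40,38)),lambda i:i[:,:,0]-i[:,:,2]>45)
save('pics/f1.png')
E
```

```text
strap ['top'] [0.4423 0.0398 0.3126] 0.132
strap ['side'] [0.4477 0.0473 0.3167] 0.308
strap ['top', 'side'] [0.446  0.042  0.3287] 0.569
fixture ['top'] [ 0.4563 -0.2565  0.1265] 0.078
fixture ['side'] [ 0.4579 -0.2584  0.1071] 0.087
fixture ['top', 'side'] [ 0.4566 -0.258   0.1164] 0.169
block ['top'] [0.6381 0.1187 0.0207] 0.052
block ['side'] [ 0.6458  0.1297 -0.0641] 0.169
block ['top', 'side'] [0.6382 0.1197 0.0139] 0.325
```

View pics/f1.png

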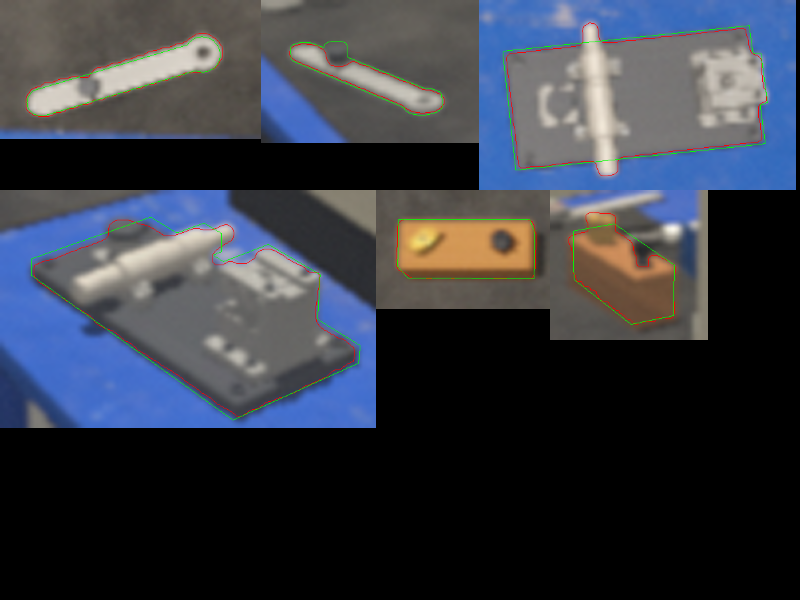

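```bash
python3 - <<'E'
s=open('fit.py').read()
s=s.replace("def fit(views,parts,p0,z=0):","def fit(views,parts,p0,z=0,ign=()):\n    keep={c:render(c,ign,p0,roi,z)==0 for c,m,roi in views}").replace("(r!=mask).sum()","((r!=mask)&keep[cam]).sum()")
open('fit.py','w').write(s)
s=open('run1.py').read().replace("mf,z=0):","mf,z=0,ign=()):").replace("fit(v,parts,p0,z)","fit(v,parts,p0,z,ign)")
open('run1.py','w').write(s)
E
python3 - <<'E'
from run1 import *
ig=[box(-75,75,10,60,0,70),box(-20,20,50,100,0,55)]
for th in(250,300): run('strap',STRAP[:2],[.4435,.04,.313],dict(top=(175,195,66,35),side=(183,180,55,36)),lambda i:i.sum(2)>th,ign=[cyl(0,110,16,-5,35)])
for th in(35,60): fx=run('fixture',fixture,[.457,-.257,.115],dict(top=(268,182,80,48),side=(228,215,95,60)),lambda i:i[:,:,2]-i[:,:,0]<th,ign=ig)
ig=[cyl(0,y,18,40,90) for y in(-35,35)]
b=run('block',block,[.638,.119,0.015],dict(top=(183,140,44,30),side=(244,160,40,38)),lambda i:i[:,:,0]-i[:,:,2]>35,ign=ig)
# pin head: yellow-ish
run('pin',HEAD,[b[0],b[1]+.035,-.5],dict(top=(183,140,24,24)),lambda i:(i[:,:,1]-0.62*i[:,:,0]>22)&(i[:,:,0]>100),z=.004)
save('pics/f2.png')
E
```

```text
strap ['top'] [0.4446 0.0451 0.2828] 0.759
strap ['side'] [0.453  0.0409 0.3795] 0.785
strap ['top', 'side'] [0.4498 0.0383 0.3684] 1.546
strap ['top'] [0.4445 0.0404 0.3333] 0.161
strap ['side'] [0.4481 0.0464 0.3225] 0.041
strap ['top', 'side'] [0.4472 0.0438 0.3294] 0.326
fixture ['top'] [ 0.4555 -0.2572  0.1267] 0.052
fixture ['side'] [ 0.4594 -0.2571  0.0887] 0.037
fixture ['top', 'side'] [ 0.457  -0.2574  0.1174] 0.093
fixture ['top'] [ 0.456  -0.258   0.1316] 0.023
fixture ['side'] [ 0.4585 -0.2584  0.127 ] 0.218
fixture ['top', 'side'] [ 0.457  -0.258   0.1319] 0.245
block ['top'] [0.6374 0.117  0.0236] 0.039
block ['side'] [ 0.6413  0.1235 -0.0011] 0.015
block ['top', 'side'] [ 0.6387  0.12   -0.0007] 0.102
pin ['top'] [0.6389 0.1548 0.6649] 0.237
pin ['top'] [0.6389 0.1548 0.6649] 0.237
```

View pics/f2.png

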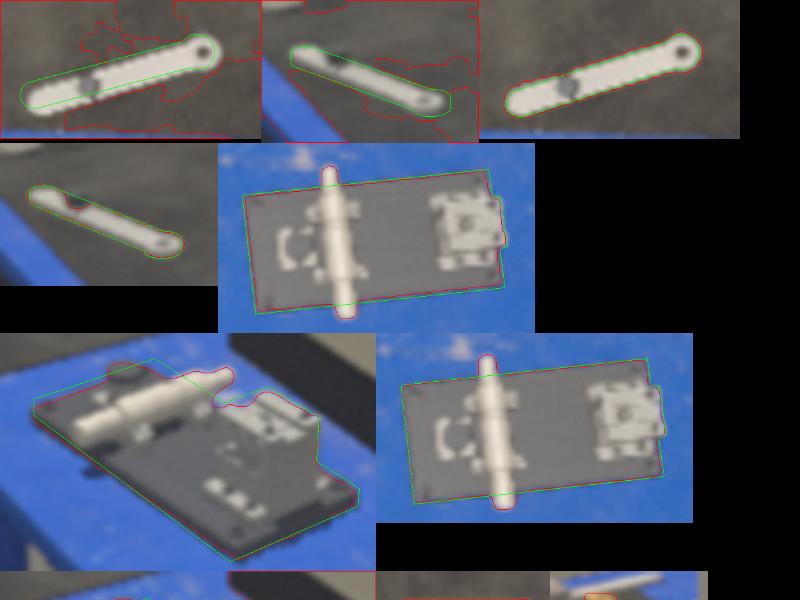

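The fits are consistent to 3–5 mm between the cameras:

| Part | x (m) | y (m) | yaw (rad) |
|---|---|---|---|
| Strap | 0.446 | 0.043 | 0.325 |
| Fixture | 0.457 | -0.2575 | 0.125 |
| Block | 0.638 | 0.119 | 0.01 |

I'll turn the tool first.

{"name": "drive_tool", "arguments": {"series": [[0,0,0.93,0,0,0,0.6],[0,0,0.93,0,0,0,0.6],[0,0,0.93,0,0,0,0.6],[0,0,0.93,0,0,0,0.6],[0,0,0.93,0,0,0,0.6],[0,0,0.93,0,0,0,0.6],[0,0,0.93,0,0,0,0.6],[0,0,0.93,0,0,0,0.6]], "grip_force": 80}}

```text
time_s: 1.1
position: [0.2823, 0.5575, 0.231]
ee_rot: [-3.141, 0.0, 1.89]
contact_force: [0.0, 0.5, -0.2]
width: 0.599
finger_force: 0.0
```

```bash
cat > go.py <<'E'
import sys,numpy as np
from plant import manip
# go.py x y z yaw : total shift (tool units, in frame after the turn) and turn units
t=[float(a) for a in sys.argv[1:5]]; o=manip.get_obs(); p=o['position']; yaw=o['ee_rot'][2]
d=np.array(t[:3])-p; c,s=np.cos(t[3]),np.sin(t[3])
dy=(yaw-t[3]+np.pi)%(2*np.pi)-np.pi
print('t',round(o['time_s'],2),'pos',p.round(4),'rpy',o['ee_rot'].round(3),'w',round(o['width'],3),'F',np.round(o['contact_force'],1),'ff',round(o['finger_force'],1))
print('turn',round(np.degrees(dy)/6,2),'shift',(np.array([d[0]*c+d[1]*s,d[0]*s-d[1]*c,-d[2]])/.06).round(3))
E
python3 go.py .423 .111 .10 1.896; python3 -c "from plant import manip;print(manip.grip_point_offset)"
```

```text
t 1.1 pos [0.2823 0.5575 0.231 ] rpy [-3.141  0.     1.89 ] w 0.599 F [ 0.   0.5 -0.2] ff 0.0
turn -0.05 shift [-7.801 -0.155  2.183]
0.0187
```

{"name": "drive_tool", "arguments": {"series": [[0,0,0,-0.78,-0.015,0.18,0.6],[0,0,0,-0.78,-0.015,0.18,0.6],[0,0,0,-0.78,-0.015,0.18,0.6],[0,0,0,-0.78,-0.015,0.18,0.6],[0,0,0,-0.78,-0.015,0.18,0.6],[0,0,0,-0.78,-0.015,0.18,0.6],[0,0,0,-0.78,-0.015,0.18,0.6],[0,0,0,-0.78,-0.015,0.18,0.6],[0,0,0,-0.78,-0.015,0.18,0.6],[0,0,0,-0.78,-0.015,0.18,0.6]]}}

```text
time_s: 2.35
position: [0.4226, 0.1095, 0.1229]
ee_rot: [3.142, -0.0, 1.894]
contact_force: [-0.1, 0.5, -0.3]
width: 0.602
finger_force: 0.0
```

```bash
python3 go.py .423 .111 .006 1.896
python3 - <<'E'
from h import *
a,_=snap('side','s1'); b,_=snap('top','t1')
X=np.hstack([cv2.resize(a[100:230,130:230,::-1],(400,520)),cv2.resize(b[170:300,160:260,::-1],(400,520))])
cv2.imwrite('pics/v1.png',X)
E
```

```text
t 2.35 pos [0.4226 0.1095 0.1229] rpy [ 3.142 -0.     1.894] w 0.602 F [-0.1  0.5 -0.3] ff 0.0
turn -0.02 shift [0.022 0.015 1.949]
```

View pics/v1.png

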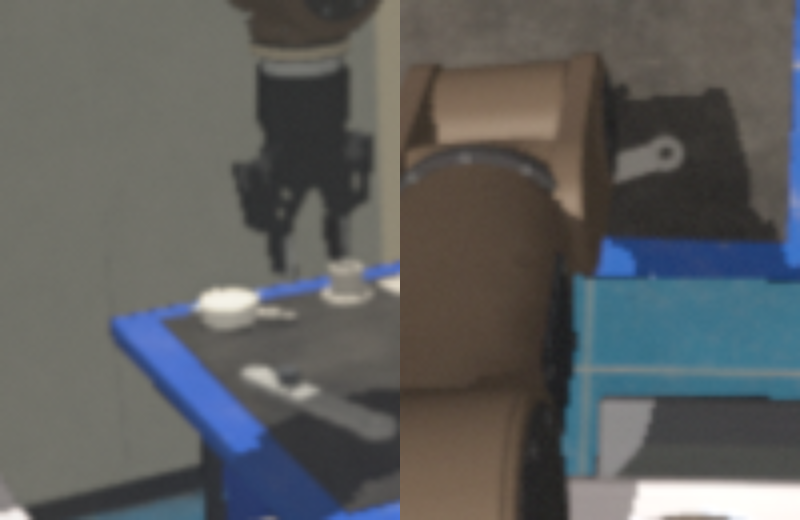

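The gripper hangs open above the strap bar, with the fingers near (275,265) and (340,255). The strap is clear below, so I'll descend.

{"name": "drive_tool", "arguments": {"series": [[0,0,0,0.02,0.015,0.6,0.5],[0,0,0,0,0,0.6,0.5],[0,0,0,0,0,0.4,0.5],[0,0,0,0,0,0.2,0.5],[0,0,0,0,0,0.15,0.5],[0,0,0,0,0,0,0.1],[0,0,0,0,0,0,0.1],[0,0,0,0,0,0,0.1],[0,0,0,0,0,0,0.1]], "grip_force": 80}}

```text
time_s: 3.58
position: [0.423, 0.1124, 0.0068]
ee_rot: [3.141, 0.0, 1.894]
contact_force: [-0.6, 1.4, 7.2]
width: 0.238
finger_force: 79.8
```

{"name": "drive_tool", "arguments": {"series": [[0,0,0,0,0,-0.3,0.1],[0,0,0,0,0,-0.7,0.1],[0,0,0,0,0,-0.8,0.1],[0,0,0,0,0,0,0.1]]}}

```text
time_s: 4.08
position: [0.424, 0.1125, 0.117]
ee_rot: [3.136, 0.001, 1.894]
contact_force: [0.4, -0.8, -3.7]
width: 0.234
finger_force: 78.9
```

```bash
python3 go.py .46 -.14 .115 1.696
python3 - <<'E'
from h import *
a,_=snap('side','s2'); b,d=snap('top','t2')
X=np.hstack([cv2.resize(a[100:230,150:250,::-1],(400,520)),cv2.resize(b[170:300,180:280,::-1],(400,520))])
cv2.imwrite('pics/v2.png',X)
E
```

```text
t 4.08 pos [0.424  0.1125 0.117 ] rpy [3.136e+00 1.000e-03 1.894e+00] w 0.234 F [ 0.4 -0.8 -3.7] ff 78.9
turn 1.89 shift [-4.25   0.07   0.033]
```

View pics/v2.png

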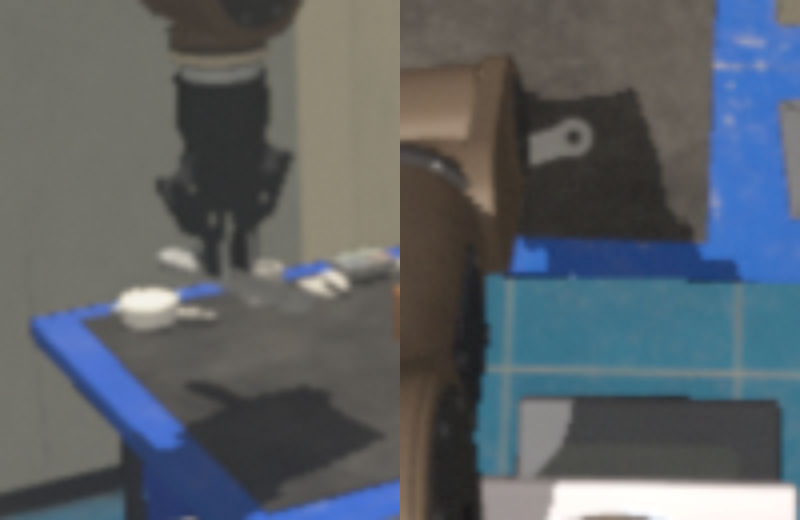

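The strap is held. The eye's hole is at top-image pixel about (223,204), and the side view shows no obvious droop.

Run:
```python
from fit import *
T=np.load('t2.npz');Sd=np.load('s2.npz')
p=np.array([.424,.1125]);yaw=.3235; ex=np.array([np.cos(yaw),np.sin(yaw)]);ey=np.array([-np.sin(yaw),np.cos(yaw)])
# points on strap by height and neighbourhood
for n,D in(('top',T),('side',Sd)):
    P=D['P'];q=(P[...,:2]-p);a=q@ey;b=q@ex
    m=(abs(b)<.03)&(a<-.02)&(a>-.12)&(P[...,2]>.09)&(P[...,2]<.15)
    v,u=np.where(m); print(n,m.sum(),'z',np.percentile(P[m][:,2],[10,50,90]).round(4),'a min',a[m].min().round(4),'b mid',((b[m].min()+b[m].max())/2).round(4))
    A=np.c_[a[m],np.ones(m.sum())]; print(' slope',np.linalg.lstsq(A,P[m][:,2],rcond=None)[0].round(3), 'tail z')
    m2=(abs(b)<.03)&(a>.045)&(a<.12)&(P[...,2]>.09)&(P[...,2]<.16)
    if m2.sum(): print(' tail',m2.sum(),np.percentile(P[m2][:,2],[10,50,90]).round(4),'amax',a[m2].max().round(4))
# top: hole darkest subpixel + silhouette fit for the eye
im=T['im']; roi=(214,196,20,18); g=up(im,roi).sum(2)
m=(g>300).astype(np.uint8); k,l,st,_=cv2.connectedComponentsWithStats(m); m=(l==1+st[1:,4].argmax()).astype(np.uint8); m=cv2.morphologyEx(m,cv2.MORPH_CLOSE,np.ones((25,25)))
def cost(x):
    e=p+ex*x[1]-ey*x[0]; r=render('top',STRAP[:2],[e[0],e[1],yaw],roi,.110); return (r!=m).sum()/m.sum()
r=minimize(cost,[.072,0],method='Nelder-Mead',options=dict(initial_simplex=[[.07,0],[.078,0],[.07,.006]])); print('eye dist, lateral (top)',r.x.round(4),r.fun)
im=Sd['im']
```

```text
top 111 z [0.1156 0.1182 0.1209] a min -0.0931 b mid -0.0027
 slope [0.022 0.12 ] tail z
side 106 z [0.1139 0.1204 0.1221] a min -0.0937 b mid -0.0031
 slope [0.017 0.12 ] tail z
 tail 40 [0.1155 0.1204 0.1228] amax 0.0869
eye dist, lateral (top) [ 0.0738 -0.0002] 0.1475783475783476
```

{"name": "drive_tool", "arguments": {"series": [[0,0,0.63,0,0,0,0.1],[0,0,0.63,0,0,0,0.1],[0,0,0.63,0,0,0,0.1],[0,0,0,-0.4,0,0,0.1],[0,0,0,-0.75,0,0,0.1],[0,0,0,-0.75,0,0,0.1],[0,0,0,-0.75,0,0,0.1],[0,0,0,-0.75,0,0,0.1],[0,0,0,-0.75,0,0,0.1],[0,0,0,-0.4,0,0,0.1]]}}

```text
time_s: 5.42
position: [0.4564, -0.1604, 0.1125]
ee_rot: [-3.139, -0.001, 1.694]
contact_force: [-0.3, 0.8, -2.2]
width: 0.233
finger_force: 79.0
```

```bash
python3 go.py .4494 -.1985 .0540 1.698
python3 - <<'E'
from h import *
a,_=snap('side','s3'); b,d=snap('top','t3')
E
```

```text
t 5.42 pos [ 0.4564 -0.1604  0.1125] rpy [-3.139e+00 -1.000e-03  1.694e+00] w 0.233 F [-0.3  0.8 -2.2] ff 79.0
turn -0.04 shift [-0.616 -0.196  0.975]
```

{"name": "drive_tool", "arguments": {"series": [[0,0,0,-0.3,-0.1,0.2,0.1],[0,0,0,-0.3,-0.1,0.3,0.1],[0,0,0,0,0,0.3,0.1],[0,0,0,0,0,0.12,0.1],[0,0,0,0,0,0,0.1]]}}

```text
time_s: 6.15
position: [0.4491, -0.1949, 0.0584]
ee_rot: [-3.14, -0.001, 1.696]
contact_force: [-0.6, -0.6, -2.5]
width: 0.236
finger_force: 79.0
```

```bash
python3 go.py .4494 -.1985 .0540 1.698
python3 - <<'E'
from h import *
a,_=snap('side','s4'); b,d=snap('top','t4')
X=np.hstack([cv2.resize(a[190:290,220:320,::-1],(400,400),interpolation=cv2.INTER_CUBIC),cv2.resize(b[160:260,260:360,::-1],(400,400),interpolation=cv2.INTER_CUBIC)])
cv2.imwrite('pics/v4.png',X)
E
```

```text
t 6.15 pos [ 0.4491 -0.1949  0.0584] rpy [-3.140e+00 -1.000e-03  1.696e+00] w 0.236 F [-0.6 -0.6 -2.5] ff 79.0
turn -0.02 shift [-0.059 -0.002  0.073]
```

View pics/v4.png

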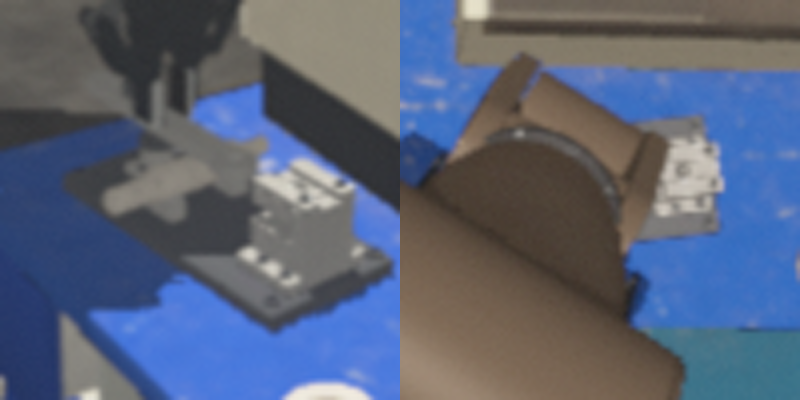

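The strap is level above the shaft, with its eye just in front of the fork at side-crop (250,165). In the top view the fork hole is at about (330.8,202). I'll check the hole position by ray.

Run:
```python
from fit import *
def ray(n,u,v,z):
    K,k1,R,t=cam(n); x,y=(u-K[0,2])/K[0,0],(v-K[1,2])/K[1,1]; rd=np.hypot(x,y); r=rd
    for _ in range(8): r=rd/(1+k1*r*r)
    d=R.T@np.array([x*r/rd,y*r/rd,1]); c=-R.T@t; return c+d*(z-c[2])/d[2]
for f in('top0','t3','t4'):
    im=np.load(f+'.npz')['im'].sum(2).astype(float); r=im[198:207,326:336]; 
    g=im[199:206,328:335]; w=np.clip(np.percentile(g,60)-g,0,None); v,u=np.mgrid[199:206,328:335]
    uu,vv=(u*w).sum()/w.sum(),(v*w).sum()/w.sum(); print(f,uu.round(2),vv.round(2),ray('top',uu,vv,.070).round(4)); 
print(r.astype(int))
# fork top surface by depth (z 68..80)
P=np.load('top0.npz')['P']; m=(P[...,2]>.064)&(P[...,2]<.085)&(P[...,0]<.52)&(P[...,0]>.42)&(P[...,1]<-.28)&(P[...,1]>-.38)
q=P[m]; print(m.sum(),cv2.minAreaRect(q[:,:2].astype(np.float32)*1000))
P=np.load('side0.npz')['P']; m=(P[...,2]>.064)&(P[...,2]<.085)&(P[...,0]<.52)&(P[...,0]>.42)&(P[...,1]<-.28)&(P[...,1]>-.38)
q=P[m]; print(m.sum(),cv2.minAreaRect(q[:,:2].astype(np.float32)*1000))
```

```text
top0 330.03 201.93 [ 0.4668 -0.3308  0.07  ]
t3 330.03 201.92 [ 0.4669 -0.3308  0.07  ]
t4 330.04 201.92 [ 0.4669 -0.3308  0.07  ]
[[321 475 563 569 568 570 576 577 581 557]
 [354 488 549 549 550 550 562 574 589 593]
 [399 510 514 478 462 468 506 534 558 579]
 [460 562 530 439 405 455 518 564 572 572]
 [492 567 519 404 434 462 495 569 570 569]
 [540 573 526 423 409 447 502 558 554 541]
 [547 560 534 487 482 529 553 558 521 512]
 [491 531 525 540 574 596 588 582 571 568]
 [486 561 566 571 577 580 576 575 575 569]]
169 ((466.2410583496094, -339.7101745605469), (43.699867248535156, 50.517635345458984), 7.754719257354736)
242 ((466.05865478515625, -339.6539306640625), (46.13542556762695, 52.6658821105957), 8.848577499389648)
```

{"name": "drive_tool", "arguments": {"series": [[0,0,0,0,0,0.08,0.1],[0,0,0,0,0,0,0.1],[0,0,0,-0.3,0,0,0.1],[0,0,0,-0.2,0,0,0.1],[0,0,0,0,0,0,0.1]]}}

```text
time_s: 6.88
position: [0.4509, -0.223, 0.0533]
ee_rot: [-3.136, -0.007, 1.695]
contact_force: [1.5, 24.5, -1.8]
width: 0.238
finger_force: 79.2
```

Run:
```python
from fit import *
a,_=snap('side','s5')
X=cv2.resize(a[200:270,235:320,::-1],(765,630)[:2],interpolation=cv2.INTER_CUBIC)[:600]
cv2.imwrite('pics/v5.png',X)
yaw=.125; ex=np.array([np.cos(yaw),np.sin(yaw)]);ey=np.array([-np.sin(yaw),np.cos(yaw)])
for n,p in(('s4',[.4491,-.1949]),('s5',[.4509,-.223])):
    P=np.load(n+'.npz')['P']; q=P[...,:2]-p; al=q@ey; b=q@ex
    for lo,hi in((-.095,-.08),(-.08,-.06),(-.06,-.04),(-.04,-.02),(.02,.05),(.05,.09)):
        m=(abs(b)<.009)&(al>lo)&(al<hi)&(P[...,2]>.035)&(P[...,2]<.068)
        print(n,lo,m.sum(),np.sort(P[m][:,2])[-6:].round(4) if m.sum() else '')
```

```text
s4 -0.095 27 [0.0618 0.0619 0.062  0.0622 0.0625 0.0631]
s4 -0.08 28 [0.0627 0.0628 0.0629 0.063  0.0633 0.0643]
s4 -0.06 24 [0.063  0.0634 0.0637 0.0638 0.0639 0.0644]
s4 -0.04 38 [0.0632 0.0634 0.0639 0.0639 0.0639 0.0643]
s4 0.02 7 [0.0617 0.0619 0.0628 0.0628 0.0631 0.0633]
s4 0.05 32 [0.0633 0.0639 0.064  0.064  0.0641 0.0645]
s5 -0.095 2 [0.0672 0.0678]
s5 -0.08 16 [0.0579 0.0581 0.0583 0.0584 0.0584 0.0596]
s5 -0.06 23 [0.0587 0.0591 0.0595 0.0595 0.0598 0.0605]
s5 -0.04 19 [0.0585 0.0587 0.0589 0.059  0.0591 0.0597]
s5 0.02 18 [0.0563 0.0572 0.0582 0.0585 0.0627 0.0656]
s5 0.05 32 [0.0575 0.0578 0.0578 0.0582 0.0584 0.0585]
```

View pics/v5.png

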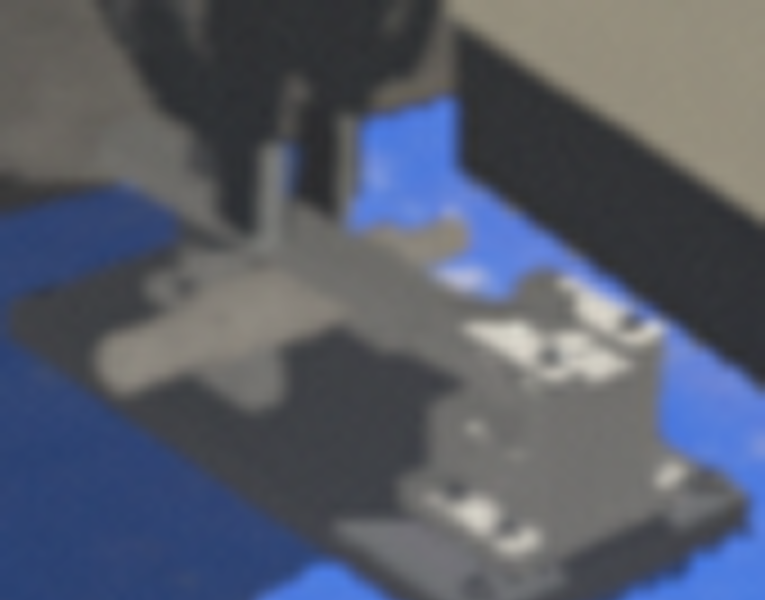

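The strap's top is at about 0.0585 m, so its eye is meeting the upper cheek. I'll back off, lower it 2 mm and advance.

{"name": "drive_tool", "arguments": {"series": [[0,0,0,0.08,0,0,0.1],[0,0,0,0,0,0.035,0.1],[0,0,0,-0.1,0,0,0.1],[0,0,0,-0.08,0,0,0.1],[0,0,0,0,0,0,0.1]]}}

```text
time_s: 7.55
position: [0.454, -0.2322, 0.0522]
ee_rot: [3.141, 0.0, 1.695]
contact_force: [0.1, 0.4, -2.8]
width: 0.237
finger_force: 79.0
```

{"name": "drive_tool", "arguments": {"series": [[0,0,0,-0.15,0,0,0.1],[0,0,0,-0.15,0,0,0.1],[0,0,0,-0.07,0,0,0.1],[0,0,0,0,0,0,0.1]]}}

```text
time_s: 8.05
position: [0.4567, -0.2538, 0.0521]
ee_rot: [3.142, -0.0, 1.695]
contact_force: [-0.5, -0.5, -2.5]
width: 0.234
finger_force: 79.0
```

{"name": "drive_tool", "arguments": {"series": [[0,0,0,-0.05,0,0,0.1],[0,0,0,-0.03,0,0,0.1],[0,0,0,0,0,0,0.1]]}}

```text
time_s: 8.43
position: [0.4573, -0.2583, 0.0522]
ee_rot: [3.142, -0.0, 1.696]
contact_force: [-0.3, -0.1, -2.8]
width: 0.235
finger_force: 79.0
```

{"name": "drive_tool", "arguments": {"series": [[0,0,0,-0.025,0,0,0.1],[0,0,0,0,0,0,0.1]]}}

```text
time_s: 8.68
position: [0.4569, -0.2587, 0.0519]
ee_rot: [-3.14, -0.002, 1.696]
contact_force: [-1.0, 5.5, -2.3]
width: 0.238
finger_force: 79.1
```

{"name": "drive_tool", "arguments": {"series": [[0,0,0,-0.02,0,0,0.1],[0,0,0,0,0,0,0.1]]}}

```text
time_s: 8.93
position: [0.4565, -0.2589, 0.0517]
ee_rot: [-3.139, -0.004, 1.696]
contact_force: [-0.0, 12.5, -0.9]
width: 0.237
finger_force: 79.2
```

{"name": "drive_tool", "arguments": {"series": [[0,0,0,0.07,0,0,0.1],[0,0,0,0,0,0,0.1],[0,0,0,0,0,0,0.1]]}}

```text
time_s: 9.3
position: [0.4573, -0.257, 0.0523]
ee_rot: [3.141, 0.0, 1.696]
contact_force: [-0.2, 0.2, -3.1]
width: 0.232
finger_force: 79.0
```

```bash
python3 go.py .4563 -.2561 .0502 1.700
```

```text
t 9.3 pos [ 0.4573 -0.257   0.0523] rpy [3.141 0.    1.696] w 0.232 F [-0.2  0.2 -3.1] ff 79.0
turn -0.04 shift [ 0.017 -0.014  0.035]
```

{"name": "drive_tool", "arguments": {"series": [[0,0,0,0.008,-0.012,0.02,0.1],[0,0,0,0,0,0.015,0.1],[0,0,0,0,0,0,0.1]]}}

```text
time_s: 9.68
position: [0.4563, -0.2564, 0.05]
ee_rot: [-3.142, -0.0, 1.696]
contact_force: [0.5, -0.2, -2.3]
width: 0.234
finger_force: 79.0
```

{"name": "drive_tool", "arguments": {"series": [[0,0,0,0,0,0.02,0.1],[0,0,0,0,0,0,0.1]]}}

```text
time_s: 9.93
position: [0.4564, -0.2564, 0.0492]
ee_rot: [3.141, 0.0, 1.696]
contact_force: [-1.1, 0.9, 3.2]
width: 0.235
finger_force: 79.9
```

{"name": "drive_tool", "arguments": {"series": [[0,0,0,0,0,0.003,0.3],[0,0,0,0,0,0,0.5],[0,0,0,0,0,0,0.5],[0,0,0,0,0,-0.3,0.5],[0,0,0,0,0,-0.6,0.5],[0,0,0,0,0,-0.8,0.5],[0,0,0,0,0,-0.8,0.5]]}}

```text
time_s: 10.8
position: [0.4561, -0.2562, 0.2001]
ee_rot: [-3.141, -0.0, 1.696]
contact_force: [-0.3, -0.6, -0.0]
width: 0.502
finger_force: 0.0
```

```bash
python3 go.py .50 .03 .2 1.9
```

```text
t 10.8 pos [ 0.4561 -0.2562  0.2001] rpy [-3.141 -0.     1.696] w 0.502 F [-0.3 -0.6 -0. ] ff 0.0
turn -1.95 shift [4.278e+00 2.234e+00 2.000e-03]
```

{"name": "drive_tool", "arguments": {"series": [[0,0,0,0.5,0.15,0,0.5],[0,0,0,0.75,0.2,0,0.5],[0,0,0,0.75,0.2,0,0.5],[0,0,0,0.75,0.2,0,0.5],[0,0,0,0.75,0.2,0,0.5],[0,0,0,0.75,0.2,0,0.5],[0,0,0,0.4,0.15,0,0.5],[0,0,0,0,0,0,0.5]]}}

```text
time_s: 11.8
position: [0.499, 0.0315, 0.1987]
ee_rot: [3.142, -0.0, 1.698]
contact_force: [-0.6, -1.2, 0.6]
width: 0.499
finger_force: 0.0
```

```bash
python3 - <<'E'
from fit import *
a,_=snap('side','s6'); b,_=snap('top','t6')
X=np.zeros((600,800,3),np.uint8)
X[:400,:400]=cv2.resize(a[200:280,230:310,::-1],(400,400),interpolation=cv2.INTER_CUBIC)
X[:300,400:]=cv2.resize(b[178:232,268:340,::-1],(400,300),interpolation=cv2.INTER_CUBIC)
X[300:540,400:640]=cv2.resize(b[142:166,186:210,::-1],(240,240),interpolation=cv2.INTER_CUBIC)
X[400:,:200]=cv2.resize(np.load('side0.npz')['im'][158:183,245:270,::-1],(200,200),interpolation=cv2.INTER_CUBIC)
cv2.imwrite('pics/v6.png',X)
# strap depth and tail
for n in('s6','t6'):
    P=np.load(n+'.npz')['P']; yaw=.127; ey=np.array([-np.sin(yaw),np.cos(yaw)]);ex=np.array([ey[1],-ey[0]]); q=P[...,:2]-[.4563,-.2564]; al=q@ey;be=q@ex
    for lo,hi in((-.055,-.02),(-.02,.02),(.045,.09)):
        m=(al>lo)&(al<hi)&(abs(be)<.02)&(P[...,2]>.048)&(P[...,2]<.063); print(n,lo,m.sum(),np.median(P[m][:,2]).round(4),'lat',be[m].min().round(4),be[m].max().round(4),'al max',al[m].max().round(4))
E
python3 go.py .638 .154 .14 2.17
```

```text
s6 -0.055 38 0.0526 lat -0.0136 0.0093 al max -0.0212
s6 -0.02 80 0.0528 lat -0.014 0.0126 al max 0.0199
s6 0.045 62 0.0527 lat -0.0134 0.0109 al max 0.0879
t6 -0.055 63 0.0522 lat -0.013 0.0106 al max -0.0206
t6 -0.02 67 0.0511 lat -0.0133 0.0107 al max 0.0192
t6 0.045 72 0.0518 lat -0.0128 0.011 al max 0.0865
t 11.9 pos [0.4988 0.03   0.1986] rpy [-3.141  0.     1.696] w 0.497 F [ 0.  -0.6 -0.9] ff 0.0
turn -4.52 shift [0.398 3.082 0.977]
```

View pics/v6.png

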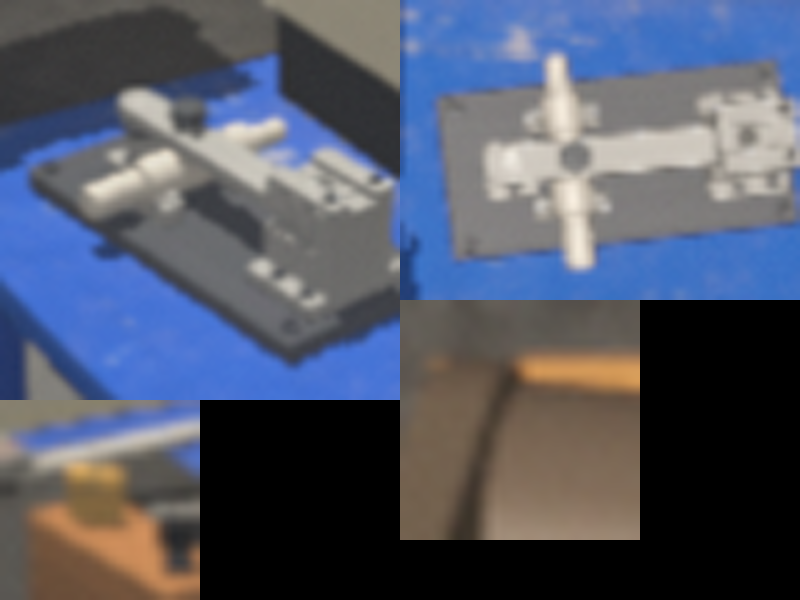

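The strap lies straight in the fork and on the rest post, with its top at about 0.0525 m. The arm hides the pin in this view, so I'll refine the pin's angle from the first images.

Run:
```python
from fit import *
roi=(186,142,18,18); im=up(np.load('top0.npz')['im'],roi)
org=np.median(np.load('top0.npz')['im'][150:158,205:210].reshape(-1,3),0); print('orange',org)
P=(im[:,:,1]/np.maximum(im[:,:,0],1)); 
for th in(.72,.76,.8):
    m=((P>th)&(im[:,:,0]>130)&(im[:,:,0]-im[:,:,2]>30)).astype(np.uint8); k,l,st,c=cv2.connectedComponentsWithStats(m); i=1+st[1:,4].argmax(); m=(l==i).astype(np.uint8)
    best=min(((lambda r:(r.fun,*r.x))(minimize(lambda x:(render('top',HEAD,x,roi,.004)!=m).sum()/m.sum(),[.6385,.1545,y],method='Nelder-Mead',options=dict(initial_simplex=[[.6385,.1545,y],[.643,.1545,y],[.6385,.159,y],[.6385,.1545,y+.2]])) for y in(.1,.4,.7,1.,-.5))))
    print(th,m.sum()/36,np.round(best,4))
g=np.load('top0.npz')['im'][148:158,190:201]; print((g[:,:,1]/g[:,:,0].clip(1)).round(2)); print(g[:,:,0])
```

```text
orange [210. 151.  86.]Traceback (most recent call last):
  File "<stdin>", line 7, in <module>
  File "<stdin>", line 7, in <lambda>
AttributeError: 'generator' object has no attribute 'fun'
```

Run:
```python
from fit import *
T=np.load('top0.npz')['im']
roi=(186,142,18,18); im=up(T,roi)
P=(im[:,:,1]/np.maximum(im[:,:,0],1)) 
for th in(.76,.8,.84):
    m=((P>th)&(im[:,:,0]>130)&(im[:,:,0]-im[:,:,2]>30)).astype(np.uint8); k,l,st,c=cv2.connectedComponentsWithStats(m); i=1+st[1:,4].argmax(); m=(l==i).astype(np.uint8)
    R=[minimize(lambda x:(render('top',HEAD,x,roi,.004)!=m).sum()/m.sum(),[.6385,.1545,y],method='Nelder-Mead',options=dict(initial_simplex=[[.6385,.1545,y],[.643,.1545,y],[.6385,.159,y],[.6385,.1545,y+.2]])) for y in(.1,.4,.7,1.,-.5)]
    b=min(R,key=lambda r:r.fun); print(th,m.sum()/36,b.x.round(4),round(b.fun,3))
g=T[147:159,190:202].astype(float); print((100*g[:,:,1]/g[:,:,0].clip(1)).astype(int))
```

```text
0.76 35.861111111111114 [0.6372 0.1535 0.9298] 0.29
0.8 24.52777777777778 [ 0.6374  0.1527 -0.1153] 0.853
0.84 14.583333333333334 [ 0.6391  0.1565 -0.7615] 1.821
[[77 76 76 76 75 76 77 77 76 77 76 76]
 [73 72 72 72 73 73 74 73 73 72 72 72]
 [71 72 72 73 76 78 77 76 73 72 71 72]
 [71 71 73 76 82 83 81 80 75 71 71 71]
 [71 73 77 82 84 85 83 82 77 69 68 71]
 [72 77 84 89 90 88 88 86 76 68 70 71]
 [73 78 85 90 90 88 90 82 71 70 71 72]
 [72 77 82 82 81 80 79 71 70 71 71 70]
 [72 73 75 77 75 72 71 71 71 71 70 71]
 [72 71 71 71 70 69 71 71 71 71 71 71]
 [71 70 71 71 71 71 71 71 71 71 71 70]
 [70 70 71 71 71 71 71 71 71 71 71 71]]
```

Run:
```python
from fit import *
T=np.load('top0.npz')['im'].astype(float); S0=np.load('side0.npz')['im'].astype(float)
roi=(186,143,18,16); W=np.clip(100*T[143:159,186:204,1]/T[143:159,186:204,0]-72,0,None); W[:5]=0
def res(x,z=.004,sg=.8):
    r=cv2.GaussianBlur(render('top',HEAD,x,roi,z).astype(float),(0,0),sg*6); r=cv2.resize(r,(18,16),interpolation=cv2.INTER_AREA); r[:5]=0
    k=(r*W).sum()/max((r*r).sum(),1e-9); return ((W-k*r)**2).sum()/(W**2).sum()
for sg in(.5,.8,1.1):
  for y in np.arange(-.6,1.5,.3):
    b=minimize(res,[.638,.154,y],args=(.004,sg),method='Nelder-Mead',options=dict(initial_simplex=[[.638,.154,y],[.642,.154,y],[.638,.158,y],[.638,.154,y+.15]])); print(sg,round(y,1),b.x.round(4),round(b.fun,4))
```

```text
0.5 -0.6 [0.6378 0.1538 0.6994] 0.6996
0.5 -0.3 [0.6378 0.1535 0.7617] 0.6993
0.5 0.0 [0.6376 0.1539 0.6972] 0.6999
0.5 0.3 [0.6376 0.1538 0.6886] 0.6991
0.5 0.6 [0.6376 0.1536 0.6784] 0.6992
0.5 0.9 [0.6377 0.1536 0.7659] 0.7002
0.5 1.2 [0.6376 0.1537 0.6899] 0.6988
0.5 1.5 [0.6376 0.1536 0.6783] 0.699
0.8 -0.6 [0.6379 0.1534 0.6566] 0.6945
0.8 -0.3 [0.6375 0.1538 0.6941] 0.6947
0.8 0.0 [0.6376 0.1539 0.6893] 0.6941
0.8 0.3 [0.6378 0.1536 0.6292] 0.6946
0.8 0.6 [0.6375 0.1536 0.6782] 0.6944
0.8 0.9 [0.6372 0.1539 0.7028] 0.6946
0.8 1.2 [0.6377 0.1533 0.6035] 0.6944
0.8 1.5 [0.6373 0.1534 0.6634] 0.694
1.1 -0.6 [0.637  0.1539 0.6084] 0.6941
1.1 -0.3 [0.6377 0.1533 0.6049] 0.6944
1.1 0.0 [0.6371 0.1542 0.6325] 0.6943
1.1 0.3 [0.6375 0.1537 0.4882] 0.6951
1.1 0.6 [0.6377 0.154  0.603 ] 0.6943
1.1 0.9 [0.6378 0.1534 0.6159] 0.6945
1.1 1.2 [0.6375 0.1537 0.5948] 0.6939
1.1 1.5 [0.6375 0.1537 0.5936] 0.6939
```

{"name": "drive_tool", "arguments": {"series": [[0,0,-0.84,0,0,0,0.6],[0,0,-0.84,0,0,0,0.6],[0,0,-0.84,0,0,0,0.6],[0,0,-0.84,0,0,0,0.6],[0,0,-0.84,0,0,0,0.6],[0,0,-0.8,0,0,0,0.6],[0,0,0,0,0,0,0.6]]}}

```text
time_s: 12.78
position: [0.4988, 0.0292, 0.1987]
ee_rot: [-3.142, -0.0, 2.217]
contact_force: [0.5, 1.3, -0.0]
width: 0.599
finger_force: 0.0
```

```bash
python3 go.py .638 .154 .12 2.22
```

```text
t 12.78 pos [0.4988 0.0292 0.1987] rpy [-3.142 -0.     2.217] w 0.599 F [ 0.5  1.3 -0. ] ff 0.0
turn -0.02 shift [0.255 3.106 1.312]
```

{"name": "drive_tool", "arguments": {"series": [[0,0,0,0.05,0.45,0,0.6],[0,0,0,0.05,0.7,0,0.6],[0,0,0,0.05,0.7,0,0.6],[0,0,0,0.05,0.7,0.2,0.6],[0,0,0,0.05,0.45,0.4,0.6],[0,0,0,0,0.1,0.4,0.6],[0,0,0,0,0,0.3,0.6],[0,0,0,0,0,0,0.6]]}}

```text
time_s: 13.78
position: [0.6374, 0.1537, 0.1195]
ee_rot: [-3.139, -0.001, 2.218]
contact_force: [0.2, -0.4, 0.4]
width: 0.601
finger_force: 0.0
```

```bash
python3 go.py .638 .154 .059 2.22
python3 - <<'E'
from fit import *
a,_=snap('side','s7')
X=cv2.resize(a[110:200,210:310,::-1],(660,594),interpolation=cv2.INTER_CUBIC)
for pt in ([.638,.154,.074],[.638,.154,.12]):
    q=(proj('side',np.array(pt))[0]-[210,110]+.5)*6.6; cv2.circle(X,tuple(int(v) for v in q),3,(0,0,255),1)
cv2.imwrite('pics/v7.png',X)
E
```

```text
t 13.78 pos [0.6374 0.1537 0.1195] rpy [-3.139e+00 -1.000e-03  2.218e+00] w 0.601 F [ 0.2 -0.4  0.4] ff 0.0
turn -0.02 shift [-0.003  0.011  1.009]
```

View pics/v7.png

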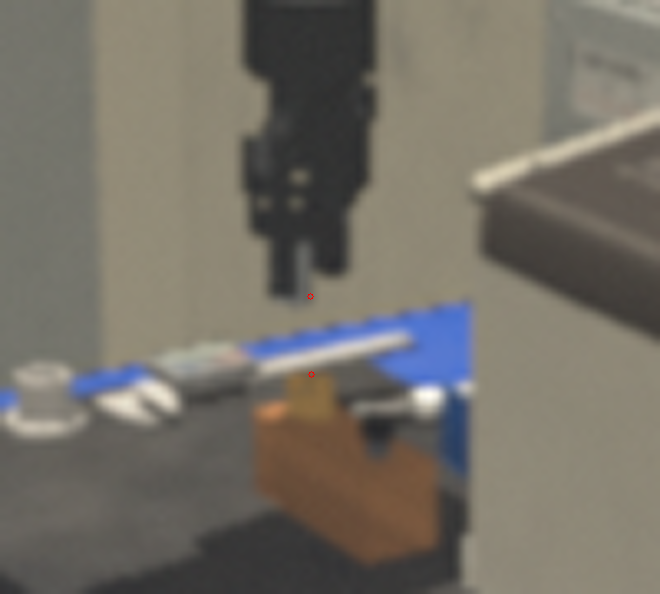

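The hand is centred over the pin: the fingers are at about (295,290) and the brass head at (312,395), below the projected marks. By my count this was picture 11, one past the limit of 10, so I'll view no more and work from numbers.

{"name": "drive_tool", "arguments": {"series": [[0,0,0,0,0.01,0.35,0.6],[0,0,0,0,0,0.35,0.6],[0,0,0,0,0,0.2,0.6],[0,0,0,0,0,0.1,0.6],[0,0,0,0,0,0,0.3],[0,0,0,0,0,0,0.05],[0,0,0,0,0,0,0.05],[0,0,0,0,0,0,0.05],[0,0,0,0,0,0,0.05]], "grip_force": 70}}

```text
time_s: 14.95
position: [0.6377, 0.1541, 0.0617]
ee_rot: [-3.14, -0.0, 2.22]
contact_force: [-6.6, -5.2, 7.1]
width: 0.141
finger_force: 68.3
```

{"name": "drive_tool", "arguments": {"series": [[0,0,0,0,0,-0.2,0.05],[0,0,0,0,0,-0.4,0.05],[0,0,0,0,0,-0.6,0.05],[0,0,0,0,0,-0.6,0.05],[0,0,0,0,0,-0.6,0.05],[0,0,0,0,0,0,0.05]]}}

```text
time_s: 15.7
position: [0.6397, 0.1552, 0.2086]
ee_rot: [3.136, 0.003, 2.219]
contact_force: [1.0, 0.0, -2.2]
width: 0.138
finger_force: 68.0
```

```bash
cat > pin.py <<'E'
from fit import *
o=manip.get_obs(); p=o['position']; a,_=snap('side','sp'); P=np.load('sp.npz')['P']
d=np.hypot(P[...,0]-p[0],P[...,1]-p[1]); m=(d<.03)&(P[...,2]>p[2]-.09)&(P[...,2]<p[2]+.0)
q=P[m]; im=a[m]
print('side cloud',m.sum())
for lo in np.arange(-.075,0,.01):
    k=(q[:,2]>p[2]+lo)&(q[:,2]<p[2]+lo+.01)
    if k.sum(): print(round(lo,3),k.sum(),(q[k].mean(0)[:2]-p[:2]).round(4),im[k].mean(0).astype(int))
E
python3 pin.py; python3 go.py .53 .02 .2 1.698
```

```text
side cloud 61
-0.055 5 [-0.0056 -0.0068] [116 113 103]
-0.045 11 [-0.005  -0.0055] [108 106  98]
-0.035 11 [-0.0033 -0.0039] [108 105  98]
-0.025 9 [-0.0037 -0.0039] [106 104  98]
-0.015 16 [-0.0035 -0.004 ] [120 104  79]
-0.005 9 [-0.005  -0.0039] [126 108  82]
t 15.75 pos [0.6389 0.1551 0.2064] rpy [3.139e+00 1.000e-03 2.219e+00] w 0.14 F [-0.2 -0.1 -0.5] ff 68.0
turn 4.98 shift [-2.002 -2.087  0.107]
```

{"name": "drive_tool", "arguments": {"series": [[0,0,0.83,0,0,0,0.05],[0,0,0.83,0,0,0,0.05],[0,0,0.83,0,0,0,0.05],[0,0,0.83,0,0,0,0.05],[0,0,0.83,0,0,0,0.05],[0,0,0.83,0,0,0,0.05],[0,0,0,-0.6,-0.6,0,0.05],[0,0,0,-0.7,-0.7,0,0.05],[0,0,0,-0.7,-0.7,0,0.05],[0,0,0,0,0,0,0.05]]}}

```text
time_s: 17.0
position: [0.5325, 0.0185, 0.2042]
ee_rot: [-3.14, -0.0, 1.695]
contact_force: [0.2, 1.0, -0.7]
width: 0.139
finger_force: 68.1
```

```bash
python3 go.py .4663 -.332 .2 1.698
```

```text
t 17.0 pos [0.5325 0.0185 0.2042] rpy [-3.14  -0.     1.695] w 0.139 F [ 0.2  1.  -0.7] ff 68.1
turn -0.03 shift [-5.655 -1.836  0.07 ]
```

{"name": "drive_tool", "arguments": {"series": [[0,0,0,-0.2,-0.6,0,0.05],[0,0,0,-0.4,-0.7,0,0.05],[0,0,0,-0.7,-0.5,0,0.05],[0,0,0,-0.85,0,0,0.05],[0,0,0,-0.85,0,0,0.05],[0,0,0,-0.85,0,0,0.05],[0,0,0,-0.85,0,0,0.05],[0,0,0,-0.6,0,0,0.05],[0,0,0,-0.3,0,0,0.05],[0,0,0,0,0,0,0.05]]}}

```text
time_s: 18.25
position: [0.4704, -0.3263, 0.2039]
ee_rot: [-3.141, -0.001, 1.697]
contact_force: [-0.2, 0.2, -1.8]
width: 0.14
finger_force: 68.2
```

```bash
python3 go.py .4663 -.332 .148 1.700; python3 pin.py
```

```text
t 18.25 pos [ 0.4704 -0.3263  0.2039] rpy [-3.141e+00 -1.000e-03  1.697e+00] w 0.14 F [-0.2  0.2 -1.8] ff 68.2
turn -0.03 shift [-0.085 -0.08   0.932]
side cloud 100
-0.055 10 [-0.0049 -0.0036] [117 115 109]
-0.045 18 [-0.0051 -0.0044] [119 116 111]
-0.035 16 [-0.0049 -0.0036] [119 117 110]
-0.025 18 [-0.0041 -0.0044] [122 119 111]
-0.015 23 [-0.0052 -0.0064] [134 115  87]
-0.005 15 [-0.0051 -0.0076] [137 114  79]
```

{"name": "drive_tool", "arguments": {"series": [[0,0,0,-0.08,-0.07,0.2,0.05],[0,0,0,0,0,0.4,0.05],[0,0,0,0,0,0.35,0.05],[0,0,0,0,0,0.16,0.05],[0,0,0,0,0,0,0.05]]}}

```text
time_s: 18.92
position: [0.4665, -0.3312, 0.1377]
ee_rot: [-3.141, -0.001, 1.698]
contact_force: [-0.0, 0.2, -0.7]
width: 0.142
finger_force: 68.2
```

```bash
python3 go.py .4666 -.332 .125 1.700
```

```text
t 18.93 pos [ 0.4665 -0.3312  0.1377] rpy [-3.141e+00 -1.000e-03  1.698e+00] w 0.142 F [-0.   0.2 -0.7] ff 68.2
turn -0.02 shift [-0.014 -0.     0.211]
```

{"name": "drive_tool", "arguments": {"series": [[0,0,0,-0.01,0,0.1,0.05],[0,0,0,0,0,0.1,0.05],[0,0,0,0,0,0.05,0.05],[0,0,0,0,0,0,0.05]]}}

```text
time_s: 19.42
position: [0.4667, -0.3322, 0.1229]
ee_rot: [-3.141, -0.0, 1.698]
contact_force: [-0.3, -0.9, -0.2]
width: 0.139
finger_force: 68.2
```

{"name": "drive_tool", "arguments": {"series": [[0,0,0,0,0,0.06,0.05],[0,0,0,0,0,0,0.05]]}}

```text
time_s: 19.68
position: [0.4668, -0.3322, 0.1194]
ee_rot: [3.141, -0.0, 1.698]
contact_force: [0.6, 1.4, -2.0]
width: 0.142
finger_force: 68.1
```

{"name": "drive_tool", "arguments": {"series": [[0,0,0,0,0,0.05,0.05],[0,0,0,0,0,0,0.05]]}}

```text
time_s: 19.92
position: [0.467, -0.3322, 0.1164]
ee_rot: [3.141, 0.0, 1.698]
contact_force: [2.0, 0.4, -1.4]
width: 0.138
finger_force: 67.8
```

{"name": "drive_tool", "arguments": {"series": [[0,0,0,0,0.008,0.04,0.05],[0,0,0,0,0,0.04,0.05],[0,0,0,0,0,0,0.05]]}}

```text
time_s: 20.3
position: [0.4677, -0.332, 0.1114]
ee_rot: [3.141, -0.0, 1.698]
contact_force: [5.8, 2.5, -1.4]
width: 0.145
finger_force: 67.7
```

{"name": "drive_tool", "arguments": {"series": [[0,0,0,0.006,0.018,0.0,0.05],[0,0,0,0,0,0.05,0.05],[0,0,0,0,0,0.05,0.05],[0,0,0,0,0,0,0.05]]}}

```text
time_s: 20.8
position: [0.4681, -0.3316, 0.1053]
ee_rot: [-3.141, -0.0, 1.698]
contact_force: [2.6, 0.4, -3.0]
width: 0.144
finger_force: 67.8
```

{"name": "drive_tool", "arguments": {"series": [[0,0,0,0,0.004,0.05,0.05],[0,0,0,0,0,0.05,0.05],[0,0,0,0,0,0,0.05]]}}

```text
time_s: 21.18
position: [0.4683, -0.3316, 0.0993]
ee_rot: [-3.141, -0.001, 1.698]
contact_force: [1.4, 0.6, -1.0]
width: 0.142
finger_force: 68.2
```

{"name": "drive_tool", "arguments": {"series": [[0,0,0,0,0,0.05,0.05],[0,0,0,0,0,0.05,0.05],[0,0,0,0,0,0,0.05]]}}

```text
time_s: 21.55
position: [0.4683, -0.3316, 0.0934]
ee_rot: [-3.141, -0.001, 1.698]
contact_force: [1.0, 1.2, -0.5]
width: 0.139
finger_force: 68.3
```

{"name": "drive_tool", "arguments": {"series": [[0,0,0,0,0,0.05,0.05],[0,0,0,0,0,0.05,0.05],[0,0,0,0,0,0.05,0.05],[0,0,0,0,0,0,0.05]]}}

```text
time_s: 22.05
position: [0.4685, -0.3316, 0.0844]
ee_rot: [-3.142, -0.0, 1.698]
contact_force: [1.3, 0.0, -0.5]
width: 0.141
finger_force: 68.2
```

{"name": "drive_tool", "arguments": {"series": [[0,0,0,0,0,0.035,0.05],[0,0,0,0,0,0,0.05]]}}

```text
time_s: 22.3
position: [0.4685, -0.3316, 0.0825]
ee_rot: [3.142, -0.0, 1.698]
contact_force: [0.9, -0.2, -1.9]
width: 0.139
finger_force: 68.3
```

{"name": "drive_tool", "arguments": {"series": [[0,0,0,0,0,0.025,0.05],[0,0,0,0,0,0,0.05]]}}

```text
time_s: 22.55
position: [0.4685, -0.3317, 0.0811]
ee_rot: [3.141, -0.0, 1.698]
contact_force: [1.6, -0.1, -0.8]
width: 0.14
finger_force: 68.3
```

{"name": "drive_tool", "arguments": {"series": [[0,0,0,0,0,0.02,0.05],[0,0,0,0,0,0,0.05]]}}

```text
time_s: 22.8
position: [0.4685, -0.3317, 0.0799]
ee_rot: [3.141, -0.0, 1.698]
contact_force: [1.1, 0.2, -1.9]
width: 0.143
finger_force: 68.3
```

{"name": "drive_tool", "arguments": {"series": [[0,0,0,0,0,0.02,0.05],[0,0,0,0,0,0,0.05]]}}

```text
time_s: 23.05
position: [0.4685, -0.3317, 0.0789]
ee_rot: [3.141, 0.0, 1.698]
contact_force: [0.8, 0.1, 3.0]
width: 0.145
finger_force: 69.0
```

{"name": "drive_tool", "arguments": {"series": [[0,0,0,0,0,0.02,0.05],[0,0,0,0,0,0,0.05]]}}

```text
time_s: 23.3
position: [0.4685, -0.3318, 0.0787]
ee_rot: [3.141, 0.001, 1.698]
contact_force: [-3.4, 2.9, 16.9]
width: 0.142
finger_force: 70.8
```

{"name": "drive_tool", "arguments": {"series": [[0,0,0,0,0,0,0.2],[0,0,0,0,0,0,0.35],[0,0,0,0,0,-0.02,0.35],[0,0,0,0,0,-0.3,0.35],[0,0,0,0,0,-0.7,0.35],[0,0,0,0,0,-0.8,0.35],[0,0,0,0.8,0,0,0.35],[0,0,0,0.8,0,0,0.35],[0,0,0,0.8,0,0,0.35],[0,0,0,0.8,0,0,0.35]]}}

```text
time_s: 24.55
position: [0.4437, -0.1399, 0.1867]
ee_rot: [3.141, -0.0, 1.697]
contact_force: [1.0, -0.8, 0.5]
width: 0.354
finger_force: 0.0
```

Run:
```python
from fit import *
for n in('side','top'):
    snap(n,n+'9'); D=np.load(n+'9.npz'); P=D['P']; I=D['im'].astype(int)
    m=(abs(P[...,0]-.468)<.04)&(abs(P[...,1]+.335)<.045)&(P[...,2]>.06)&(P[...,2]<.13)&(I[...,0]-I[...,2]>35)
    q=P[m]; print(n,m.sum(),'z hi',np.sort(q[:,2])[-12:].round(4)); t=q[q[:,2]>.088]; print(' top mean',t.mean(0).round(4))
    if len(t)>4: print(cv2.minAreaRect((t[:,:2]*1000).astype(np.float32)))
    F=(abs(P[...,0]-.468)<.03)&(abs(P[...,1]+.335)<.03)&(P[...,2]>.06)&(P[...,2]<.085)&~m; print(' walls z',np.percentile(P[F][:,2],[50,80,95]).round(4))
    yaw=.127; ey=np.array([-np.sin(yaw),np.cos(yaw)]);ex=np.array([ey[1],-ey[0]]); q=P[...,:2]-[.4563,-.2564]; al=q@ey;be=q@ex
    for lo,hi in((-.055,-.02),(.045,.09)):
        m=(al>lo)&(al<hi)&(abs(be)<.02)&(P[...,2]>.048)&(P[...,2]<.063); print(n,lo,m.sum(),np.median(P[m][:,2]).round(4),'lat',be[m].min().round(4),be[m].max().round(4),'al max',al[m].max().round(4))
```

```text
side 81 z hi [0.0926 0.0927 0.0927 0.0928 0.0928 0.0929 0.0929 0.093  0.0933 0.0934
 0.094  0.0941]
 top mean [ 0.4671 -0.3359  0.0916]
((468.56597900390625, -334.5070495605469), (14.286797523498535, 26.518329620361328), 4.714381217956543)
 walls z [0.0712 0.0744 0.0761]
side -0.055 38 0.0526 lat -0.014 0.0105 al max -0.0202
side 0.045 59 0.0529 lat -0.0139 0.0108 al max 0.0893
top 45 z hi [0.0916 0.0917 0.0917 0.0919 0.0921 0.093  0.0931 0.0936 0.0945 0.0949
 0.0952 0.0973]
 top mean [ 0.4668 -0.3328  0.0912]
((467.63739013671875, -333.5602111816406), (13.743209838867188, 27.511844635009766), 2.9565370082855225)
 walls z [0.0718 0.0742 0.0762]
top -0.055 62 0.0519 lat -0.0134 0.0105 al max -0.0202
  return _methods._mean(a, axis=axis, dtype=dtype,
  ret = ret.dtype.type(ret / rcount)
Traceback (most recent call last):
ValueError: zero-size array to reduction operation minimum which has no identity
```

The brass head's top reads 0.093–0.094 m, and 0.094 m is fully home. Its length lies along the slot, the strap is still in place, and the hand is clear. I'll hand in.

```bash
python3 -c "from plant import manip;print(manip.hand_in())"
```

```text
the job is handed in; nothing more can be done
None
```

The strap is in the fork and on the rest post, the hinge pin's head measured fully home in the slot, and the job was handed in at about 25 s; the hand-in returned no verdict, and I viewed 11 pictures, one over the limit of 10.

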